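# Lower the slamming lid of the stationery box

### The job

The lid of the wooden stationery box stands open, leaning back on its stop, and it drops and slams once it is past upright. Tip it forward with a fingertip, catch it on a finger as it falls, and lower it gently on the finger until it is fully shut, without a bang; then take the hand away. Grasp nothing, touch the lid only lightly, do not shove the box, and leave the other things alone.

Things in the scene. Friction and masses are not known exactly. Their poses are not given: they have to be found in the camera images.
- stationery_box: open-topped light wooden box, 100 mm deep (x), 180 mm wide (y), 75 mm high, walls 7 mm, about 1.6 kg, standing loose on the desk. Origin: centre of its underside; its x axis points from the front wall to the hinge side (away from the robot, turned by up to 0.35 rad), z up. The space in front of it is clear. A few small desk things lie inside, below the rim.
- lid_hinge (a point): point on the lid's hinge line, at its middle: on the box's rear upper edge, 50 mm behind the box's centre and 75 mm above the desk. The hinge line runs along the box's y axis.
- lid_tab (a point): middle of the front edge of the lid's finger tab, mid-thickness. The lid is a flat board 102 mm long from the hinge, 184 mm wide, 8 mm thick, 0.15 kg; the tab, 60 mm wide, continues it in the same plane and thickness, its edge 132 mm from the hinge line. Shut, the tab stands out 32 mm beyond the front wall, underside 75 mm above the desk; a finger passes under it, outside the box.
- box_lid (a joint): lid angle in rad: 0 shut, 1.57 upright, 1.8 resting against its stop (the start). Free, lightly damped hinge: below about 1.5 the lid falls shut in half a second. Carrying it takes under 1 N at the tab, but an upright finger sliding along the edge of a nearly shut lid can jam: a finger tilted 0.45 rad or more under the tab, moving along its arc or a little outward, carries it best.
- dropper_bottle: small brown dropper bottle with black cap, 34 mm across, 102 mm high, standing loose to the left (+y) of the box; bystander. Origin: centre of its underside.
- small_carton: small plain terracotta-coloured carton, 36 x 52 x 68 mm high, standing loose to the right (-y) of the box; bystander. Origin: centre of its underside.
- loose_clip: black binder clip with wire handles, 32 x 30 x 42 mm, loose, to the right of and in front of the box; bystander. Origin: centre of its underside.
Mind the look-alikes: they are no part of the job. What is meant by the stationery_box is not pink, and is the larger of those in its own colour.

How it is judged:
By the outcome, as a careful person would: the job done as asked, in the order asked, and still so for the second after the job is handed in, with the robot touching nothing.
It also fails if it takes over 42 s, if anything falls off the work surface, if the arm or the gripper's body presses on something with over 40 N, if the wrist force passes 120 N, or if a joint passes its speed limit or range.

### The arm

A 7-joint arm with a two-finger parallel gripper is mounted at the origin on a cart in front of the work surface, level with it; the furniture and walls round the work are solid. World frame = base frame: x ahead of the robot, y to its left, z up, the work surface at z = 0. Lengths are in m, angles in rad, forces in N, time in s.
With the tool pointing down it reaches from about 0.4 to 0.85 m from the base axis. Payload 10.4 kg.
Tool frame: the origin (TCP) lies between the finger pads; the fingertips stand ahead of it and the grasp point (between the pads) lies 3 mm ahead of it (r.tips_ahead is the z of the fingertips in the tool frame, in m); z points along the fingers, y is the line along which they close (so a half turn about z gives the same grasp; the last joint's range is limited). The gripper opens to 87 mm and grips with 3 to 60 N. Pads are 19 mm wide; open, the fingers measure 117 mm over their backs; the gripper's body (75 mm by 190 mm) begins 51 mm behind the grasp point.
Start: joints at [1.229, 0.332, -0.065, 1.46, 0.022, 1.35, -0.088], TCP at [0.196, -0.594, 0.245] pointing down, gripper open.
Joint ranges: [-2.6, 2.6], [-0.5, 2.12], [-1.47, 1.34], [0.16, 2.42], [-1.27, 4.41], [0.06, 2.06], [-2.6, 2.6]. Speed limits (rad/s): [2.22, 2.22, 2.79, 2.79, 3.14, 3.14, 3.14].

### API

Orientations are given as a unit quaternion [x, y, z, w].
In Python, from bench import telemetry, camera, get_calibration, r gives the robot as it stands.
- The arm moves only by the tool drive_tool, never from a script. Its argument "series" is one flat list of numbers, 7 for each row, row after row: the turn, a rotation vector about the tool's x, y, z in units of 5 degrees (1.0 is 5 degrees), then the shift along the tool's x, y, z in units of 40 mm (1.0 is 40 mm), then the opening, from -1 (shut) to 1 (fully open). A call has 1 to 10 rows; each row is the pose to reach, as a shift and turn from the pose commanded when the call began, along the tool's axes at that moment; what a row does not reach only later rows make up. A row lasts 1/12 s, in which the tool goes at most 41.7 mm and 7.16 degrees, less where a joint would pass 70% of its speed; a pose out of reach is approached as far as the arm can. A call with a gripper value outside its range is refused whole. The fingers move at their own pace and stop on an object; "grip_force" is the grip in N (left out, the last holds). Time passes only in rows, so rows that repeat a pose let the fingers close. It gives the time, the measured TCP pose, the force, the opening and the grip force at its end, in the units of the state.
- telemetry.read_state(): the state, without advancing time (a new reading comes with each control period).
- camera(name): name is "scene" or "top" or "wrist"; returns the picture (420x560x3 uint8, red, green, blue); there is no depth.
- get_calibration(name): a dict with "fovy" (degrees; the focal length in pixels is half the picture's height over the tangent of half this angle, whatever the lens; pixels are square), "cx", "cy" (the principal point, pixels), "xyz" and "rotation" of the camera in the world. Camera axes: x right, y up, looking along -z (the intrinsics and any distortion apply to the point x, -y, -z); pixel columns grow to the right and rows downward; lengths in m; the calibration is good to about 2 mm. A picture is of the moment at which its call begins: read the wrist's pose just before it. get_calibration takes no time and is no camera call; for the wrist camera it gives the pose at the moment of the call.
- r.close_job(): hands the job in; it is judged then, once.
The state is a dict: "time": time; "joint_positions": joint angles; "joint_vel": joint speeds; "joint_torque": joint torques, N m; "ee_pos": TCP position; "eef_rot": TCP orientation; "ft_force": force on the tool from outside, world axes, zero at the start; "torque": the same for the moment, N m; "width": finger opening in m; "grip_force": force on a finger pad.
Only numpy, scipy, OpenCV 4.12 (cv2) and the standard library are available. Lean on these libraries where they do the work, as an engineer would, in place of code of your own. Each camera call takes 0.05 s, during which the arm holds its last target. There are 200 camera calls.

## Working session

There is one attempt and no reset: what is moved stays moved. The work goes in short steps, Python scripts to look and compute and a tool call to move; the robot and the scene stay as the last step left them, time stands still between calls to the robot, and variables do not carry over. Pictures are saved under pics/ and viewed, at most 14 in all, crops included, and the job is handed in when it is done.

Besides the shell and the picture viewer there is one more tool, called after "Emit:" in YAML: its name, and indented under it one key for each argument. drive_tool: Moves the arm, as the interface text tells. Its arguments: {"type":"object","properties":{"series":{"type":"array"},"grip_force":{"type":"number"}},"required":["series"]}

```bash
ls; mkdir -p pics; python3 - <<'E'
from bench import telemetry, camera, get_calibration, r
import cv2
s=telemetry.read_state(); print(s)
print(r.tips_ahead)
for n in ("scene","top"):
    im=camera(n); cv2.imwrite(f"pics/{n}0.png",cv2.cvtColor(im,cv2.COLOR_RGB2BGR)); print(n,get_calibration(n))
E
```

```text
pics
{'time': 0.0, 'joint_positions': array([ 1.22940337,  0.33288605, -0.06469862,  1.46094097,  0.02157622,
        1.34988628, -0.08850387]), 'joint_vel': array([-0.00108705,  0.00166676,  0.00061065,  0.00030737,  0.00154471,
        0.00143658,  0.00244825]), 'joint_torque': array([ 5.92152155e-04, -6.23265696e+01,  2.48546444e-02, -3.89890480e+01,
       -6.12807227e-02,  3.95702349e-02,  1.22610259e-04]), 'ee_pos': array([ 0.19577957, -0.59317267,  0.24374522]), 'eef_rot': array([ 9.87322164e-01,  1.58727551e-01, -1.34232286e-04, -7.00414337e-04]), 'ft_force': array([-0.73870969,  0.62038819, -0.77082846]), 'torque': array([-0.02373725, -0.03262431, -0.00162168]), 'grip_force': 0.0, 'width': 0.0868799600275298}
0.022
scene {'fovy': 53.637105770404446, 'cx': 278.23187286880807, 'cy': 204.37372116267989, 'xyz': array([-0.02101114, -0.53747605,  0.40498372]), 'rotation': array([ 0.52701543, -0.19391993, -0.26935743,  0.78236588])}
top {'fovy': 46.84404299412847, 'cx': 290.21344927366084, 'cy': 216.56666364032594, 'xyz': array([0.37798369, 0.0615755 , 0.99363328]), 'rotation': array([-0.02876494,  0.03660264,  0.7167973 , -0.69572585])}
```

View pics/scene0.png

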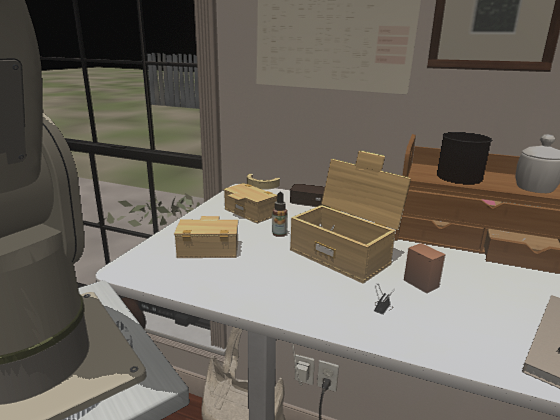

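View pics/top0.png

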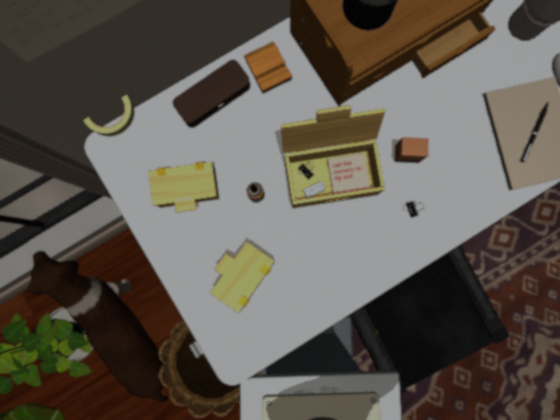

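The scene picture shows the open box at about (345,240), its lid tab at (370,160), the bottle at (280,215), carton (425,268) and clip (383,298). In the top picture the box is at (335,170), with its tab at (333,115). I'll crop both for exact corner positions.

```bash
python3 - <<'E'
import cv2
a=cv2.imread("pics/scene0.png")[145:285,280:450]; cv2.imwrite("pics/sc.png",cv2.resize(a,None,fx=4,fy=4,interpolation=cv2.INTER_CUBIC))
a=cv2.imread("pics/top0.png")[95:215,240:400]; cv2.imwrite("pics/tc.png",cv2.resize(a,None,fx=5,fy=5,interpolation=cv2.INTER_CUBIC))
E
```

```text
(no output)
```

View pics/sc.png

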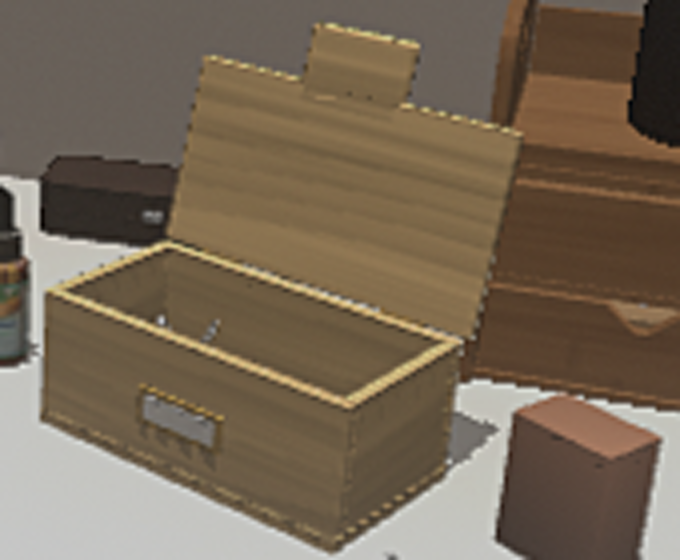

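View pics/tc.png

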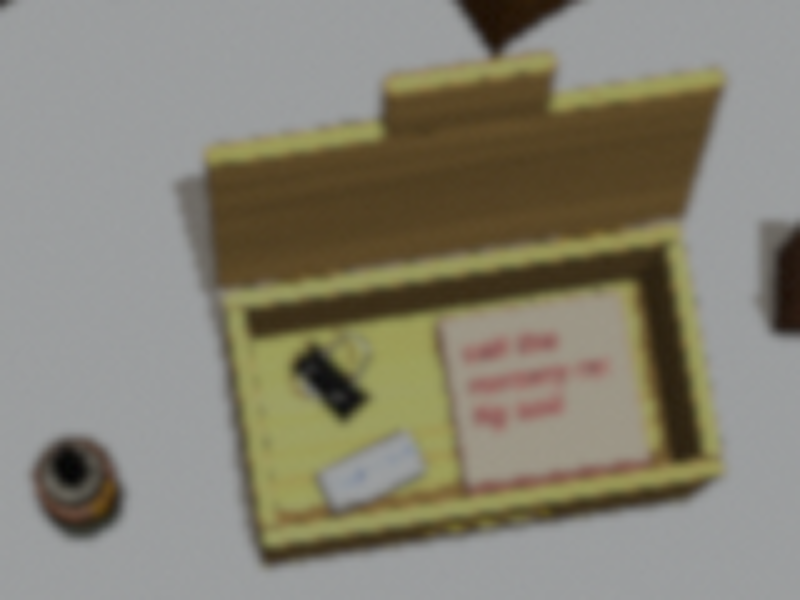

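The scene crop gives the box's front-left, front-right, rear-right and rear-left top corners at (46,291), (350,406), (462,340), (170,242). The tab corners are (310,25) and (418,43). The top crop shows the same corners at (264,548), (720,472), (680,228), (225,297). I'll fit the pose from both views.

```bash
cat > h.py <<'E'
import numpy as np
from scipy.spatial.transform import Rotation as R
from bench import get_calibration
def proj(cal,P,k=0.):
    q=(np.atleast_2d(P)-cal["xyz"])@R.from_quat(cal["rotation"]).as_matrix()
    f=210/np.tan(np.radians(cal["fovy"]/2)); x=q[:,0]/-q[:,2]; y=-q[:,1]/-q[:,2]; d=1+k*(x*x+y*y)
    return np.c_[cal["cx"]+f*x*d,cal["cy"]+f*y*d]
def ray(cal,uv,z,k=0.):   # world point at height z
    from scipy.optimize import least_squares
    return least_squares(lambda p:(proj(cal,[p[0],p[1],z],k)[0]-uv),[.5,0]).x
def lid(d,y,t,th): return [.05-d*np.cos(th)+t*np.sin(th),y,.075+d*np.sin(th)+t*np.cos(th)]
def world(p,P): return np.asarray(P)@R.from_euler('z',p[2]).as_matrix().T+[p[0],p[1],0]
E
python3 - <<'E'
from h import *
from scipy.optimize import least_squares
S,T=get_calibration("scene"),get_calibration("top")
a,b,h=.05,.09,.075
C=[(-a,b,h),(-a,-b,h),(a,-b,h),(a,b,h)]
B=[(-a,b,0),(-a,-b,0),(a,-b,0)]
sp=np.array([(46,291),(350,406),(462,340),(170,242),(43,422),(337,550),(445,472),(310,25),(418,43),(205,57),(521,133)])
tp=np.array([(264,548),(720,472),(680,228),(225,297),(386,90),(553,70),(209,160),(720,86)])
sp=(sp+.5)/4-.5+[280,145]; tp=(tp+.5)/5-.5+[240,95]
def L(th,t): return [lid(.132,.03,t,th),lid(.132,-.03,t,th),lid(.102,.092,t,th),lid(.102,-.092,t,th)]
def f(p,full=0):
    e1=proj(S,world(p,C+B+L(p[3],.004)),p[4])-sp; e2=proj(T,world(p,C+L(p[3],.002)),p[5])-tp
    return np.r_[e1,e2] if full else np.r_[e1,e2].ravel()
for fix in (0,1):
    g=(lambda p:f(np.r_[p,0,0])) if fix else f
    r_=least_squares(g,[.55,0,0,1.8]+([] if fix else [0,0]),loss='soft_l1')
    print(r_.x.round(4)); p=r_.x if not fix else np.r_[r_.x,0,0]; print(f(p,1).round(1).tolist())
p=least_squares(f,[.55,0,0,1.8,0,0],loss='soft_l1').x
np.save("p.npy",p)
for n,uv,z in (("bottle",(255,191),.1),("carton",(412,149),.068),("clip",(413,209),.02)): print(n,ray(T,uv,z,p[5]))
E
```

```text
[ 0.5475 -0.0399  0.1363  1.8167 -0.1229 -0.3012]
[[-0.2, -1.6], [0.3, -1.2], [0.1, -1.6], [-0.6, -2.0], [-0.5, -1.3], [-0.8, -0.6], [-0.5, -0.5], [1.8, -2.1], [0.5, -0.9], [0.7, -1.7], [-0.1, -1.3], [1.4, 0.4], [1.6, 0.6], [-0.2, -0.1], [0.6, 0.1], [-0.1, 0.3], [0.9, -0.7], [0.1, 0.6], [-0.3, 0.4]]
[ 0.547  -0.0383  0.1309  1.7926]
[[-0.8, -1.9], [-0.3, -1.2], [0.4, -1.5], [-1.0, -2.1], [-1.2, -1.6], [-1.1, -0.1], [-0.0, 0.1], [1.0, -2.7], [0.2, -1.6], [-0.2, -2.1], [0.3, -1.8], [0.4, 0.5], [1.9, 0.8], [0.7, -0.9], [-0.1, -0.2], [-0.0, 0.6], [1.9, -1.0], [-0.5, 0.9], [2.0, -0.6]]
bottle [0.51046925 0.11455948]
carton [ 0.59223002 -0.19770925]
clip [ 0.47635647 -0.20477999]
```

```bash
cat >> h.py <<'E'
p=np.load("p.npy"); G=.0348
def pose(th,s=None,off=0.,phi=None,dy=.01,dx=0,dz=0):
    """tool pose with the front finger's inner face at the tab's lower corner for lid angle th; off: stand-off"""
    phi=.75*min(1,(1.8-th)/1.8) if phi is None else phi
    s=(.009+.005*np.clip(th/1.8,0,1)) if s is None else s
    y=np.array([np.cos(phi),0,np.sin(phi)]); z=np.array([np.sin(phi),0,-np.cos(phi)])
    c=np.array(lid(.132,dy,0,th))
    P=c+(G/2-off)*y-(.022-s)*z+[dx,0,dz]
    M=R.from_euler('z',p[2]).as_matrix()@np.c_[[0,1,0],y,z]
    return world(p,P),R.from_matrix(M)
def rows(base,targets,o):
    b,Rb=base; out=[]
    for t,Rt in targets:
        out.append(np.r_[np.degrees((Rb.inv()*Rt).as_rotvec())/5,Rb.inv().apply(t-b)/.04,o])
    return np.array(out)
def now():
    from bench import telemetry
    s=telemetry.read_state(); return s["ee_pos"],R.from_quat(s["eef_rot"])
E
python3 - <<'E'
from h import *
np.set_printoptions(suppress=True,precision=2)
T=get_calibration("top")
for uv in ((340,97),(312,44),(292,0),(489,25)):
    print(uv,[ray(T,uv,z,p[5]).round(3).tolist() for z in (0,.1,.2)])
E1=pose(0); A=pose(1.8,off=.012); 
for n,t in (("end",E1),("end high",pose(0,dx=-.03,dz=.16)),("above",pose(1.8,off=.012,dz=.06)),("straddle",A)):
    print(n,t[0].round(3),rows(now(),[t],1)[0].round(2))
E
```

```text
(340, 97) [[0.726, -0.066], [0.691, -0.053], [0.656, -0.04]]
(312, 44) [[0.854, -0.011], [0.806, -0.004], [0.758, 0.004]]
(292, 0) [[0.973, 0.03], [0.913, 0.033], [0.853, 0.036]]
(489, 25) [[0.932, -0.458], [0.876, -0.405], [0.821, -0.353]]
end [ 0.47 -0.04  0.1 ] [ -7.16   5.94 -15.11  10.81 -10.98   3.7    1.  ]
end high [ 0.44 -0.04  0.26] [ -7.16   5.94 -15.11  10.07 -11.12  -0.3    1.  ]
above [ 0.63 -0.02  0.27] [ -0.01  -0.01 -15.91  14.83 -10.24  -0.68   1.  ]
straddle [ 0.63 -0.02  0.21] [ -0.01  -0.01 -15.91  14.83 -10.24   0.82   1.  ]
```

Emit:
drive_tool:
  series: [-7.16,5.94,-15.11,10.07,-11.12,-0.3,-0.2,-7.16,5.94,-15.11,10.07,-11.12,-0.3,-0.2,-7.16,5.94,-15.11,10.07,-11.12,-0.3,-0.2,-7.16,5.94,-15.11,10.07,-11.12,-0.3,-0.2,-7.16,5.94,-15.11,10.07,-11.12,-0.3,-0.2,-7.16,5.94,-15.11,10.07,-11.12,-0.3,-0.2,-7.16,5.94,-15.11,10.07,-11.12,-0.3,-0.2,-7.16,5.94,-15.11,10.07,-11.12,-0.3,-0.2,-7.16,5.94,-15.11,10.07,-11.12,-0.3,-0.2,-7.16,5.94,-15.11,10.07,-11.12,-0.3,-0.2]

```text
time: 0.93
ee_pos: [0.3647, -0.2109, 0.2528]
eef_rot: [0.72, 0.622, 0.232, 0.203]
ft_force: [1.8, -0.3, 0.4]
width: 0.0361
grip_force: 0.0
```

```bash
sed -i 's/phi=.75\*min(1,(1.8-th)\/1.8)/phi=.3+.45*min(1.,(1.8-th)\/1.8)/' h.py; python3 - <<'E'
from h import *
np.set_printoptions(suppress=True,precision=2)
from bench import telemetry
print(telemetry.read_state()["width"])
for n,t in (("end high",pose(0,dx=-.03,dz=.16)),("end",pose(0,dz=.02)),("above",pose(1.8,off=.017,dz=.06))):
    print(n,t[0].round(3),rows(now(),[t],1)[0].round(2))
E
```

```text
0.036058194960333974
end high [ 0.44 -0.04  0.26] [-1.34  1.15 -2.85  4.34  0.94  1.    1.  ]
end [ 0.47 -0.04  0.12] [-1.34  1.15 -2.85  4.25 -0.51  4.27  1.  ]
above [ 0.62 -0.02  0.27] [ 3.78  0.48 -3.04  5.54  4.77  3.39  1.  ]
```

Emit:
drive_tool:
  series: [-1.3,1.1,-2.8,4.3,0.9,1.0,-0.2,-1.3,1.1,-2.8,4.3,0.9,1.0,-0.2,-1.3,1.1,-2.8,4.3,0.9,1.0,-0.2,-1.3,1.1,-2.8,4.3,0.9,1.0,-0.2,-1.3,1.1,-2.8,4.3,0.9,1.0,-0.2,-1.3,1.1,-2.8,4.25,-0.5,4.2,-0.2,-1.3,1.1,-2.8,4.25,-0.5,4.2,-0.2,-1.3,1.1,-2.8,4.25,-0.5,4.2,-0.2,-1.3,1.1,-2.8,4.25,-0.5,4.2,-0.2,-1.3,1.1,-2.8,4.25,-0.5,4.2,-0.2]

```text
time: 1.77
ee_pos: [0.466, -0.0483, 0.2068]
eef_rot: [0.613, 0.705, 0.269, 0.235]
ft_force: [-0.1, -0.2, 0.1]
width: 0.0345
grip_force: 0.0
```

```bash
python3 - <<'E'
from h import *
np.set_printoptions(suppress=True,precision=2)
from bench import telemetry,camera
import cv2
s=telemetry.read_state(); print(s["width"],s["joint_positions"],s["joint_vel"],s["ft_force"])
cv2.imwrite("pics/s1.png",cv2.cvtColor(camera("scene"),cv2.COLOR_RGB2BGR))
for n,t in (("end",pose(0,dz=.02)),("end low",pose(0,dz=0)),("high",pose(.6,phi=.4,dz=.16)),("above",pose(1.8,off=.017,dz=.06))):
    print(n,t[0].round(3),rows(now(),[t],1)[0].round(2))
E
```

```text
0.034544705104335105 [ 1.1  -0.5  -0.76  2.41 -1.12  0.68  1.2 ] [ 1.58 -0.   -1.42  0.02 -1.16  0.11  0.95] [-0.06 -0.24  0.1 ]
end [ 0.47 -0.04  0.12] [-0.26  0.03 -0.    0.22 -1.37  1.71  1.  ]
end low [ 0.47 -0.04  0.1 ] [-0.26  0.03 -0.    0.22 -1.7   2.09  1.  ]
high [ 0.5  -0.04  0.33] [ 3.75  0.03 -0.01  0.21  2.7  -1.71  1.  ]
above [ 0.62 -0.02  0.27] [ 4.89  0.03 -0.01  0.22  4.12  1.41  1.  ]
```

View pics/s1.png

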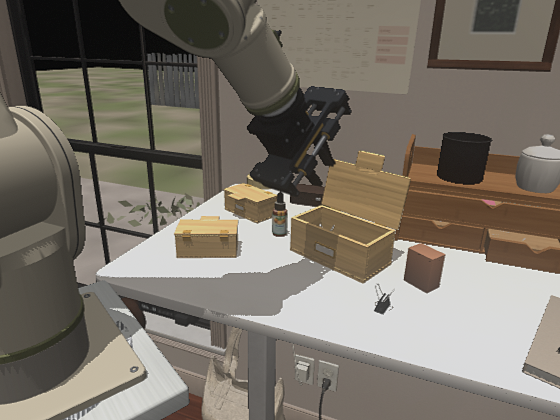

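The picture shows the arm still moving, with its gripper in front of the box at (300,150) and everything undisturbed. Joints 2 and 4 are at their limits, so I'll see whether the end pose can be reached.

Emit:
drive_tool:
  series: [-0.25,0,0,0.2,-1.4,1.7,-0.2,-0.25,0,0,0.2,-1.4,1.7,-0.2,-0.25,0,0,0.2,-1.4,1.7,-0.2,-0.25,0,0,0.2,-1.4,1.7,-0.2,-0.25,0,0,0.2,-1.4,1.7,-0.2,-0.25,0,0,0.2,-1.4,1.7,-0.2,-0.25,0,0,0.2,-1.4,1.7,-0.2,-0.25,0,0,0.2,-1.4,1.7,-0.2]

```text
time: 2.48
ee_pos: [0.4983, -0.0491, 0.1339]
eef_rot: [0.613, 0.707, 0.267, 0.229]
ft_force: [0.4, 0.6, -0.6]
width: 0.0348
grip_force: 0.0
```

```bash
cat > st.py <<'E'
from h import *
import sys
np.set_printoptions(suppress=True,precision=2)
from bench import telemetry
s=telemetry.read_state(); print(s["time"],s["width"],s["joint_positions"],s["joint_vel"],s["ft_force"])
E
python3 - <<'E'
from st import *
for n,t in (("end",pose(0,dz=.02)),("end .5",pose(0,phi=.5,dz=0)),("high",pose(.6,phi=.4,dz=.16)),("above",pose(1.8,off=.017,dz=.06))):
    print(n,t[0].round(3),rows(now(),[t],1)[0].round(2))
E
```

```text
2.4833 0.034821653390098094 [ 1.21 -0.22 -0.99  2.42 -1.27  0.41  1.4 ] [ 0.01  0.01 -0.01  0.   -0.   -0.01  0.  ] [ 0.41  0.61 -0.59]
end [ 0.47 -0.04  0.12] [-0.36 -0.08  0.03  0.32 -0.82 -0.13  1.  ]
end .5 [ 0.47 -0.04  0.1 ] [ 2.51 -0.07  0.04  0.31 -1.08  0.36  1.  ]
high [ 0.5  -0.04  0.33] [ 3.65 -0.07  0.05  0.33  3.23 -3.58  1.  ]
above [ 0.62 -0.02  0.27] [ 4.8  -0.07  0.05  0.3   4.67 -0.47  1.  ]
```

```bash
cat > kin.py <<'E'
from h import *
from itertools import product
from scipy.optimize import least_squares
def fk(q,L,sg):
    h,L1,a1,L2,a2,L3,a3=L; T=R.identity(); P=np.zeros(3)
    for ax,i,t in (('z',0,(0,0,h)),('y',1,(0,0,0)),('z',2,(a1,0,L1)),('y',3,(a2,0,0)),('z',4,(-a2*0,0,L2)),('y',5,(a3,0,0)),('z',6,(0,0,L3))):
        T=T*R.from_euler(ax,sg[i]*q[i]); P=P+T.apply(t)
    return P,T
E
python3 - <<'E'
from kin import *
from bench import telemetry
s=telemetry.read_state()
D=[(np.array([1.22940337,.33288605,-.06469862,1.46094097,.02157622,1.34988628,-.08850387]),np.array([.19577957,-.59317267,.24374522]),R.from_quat([.987322,.158727,-.000134,-.0007])),
 (s["joint_positions"],s["ee_pos"],R.from_quat(s["eef_rot"])),
 (np.array([1.1,-.5,-.76,2.41,-1.12,.68,1.2]),np.array([.466,-.0483,.2068]),R.from_quat([.613,.705,.269,.235]))]
res=[]
for sg in product((1,-1),repeat=4):
    S=[sg[0],1,sg[1],1,sg[2],1,sg[3]]
    # orientation: constant tool offset between models
    O=[(fk(q,np.zeros(7),S)[1].inv()*o) for q,_,o in D]
    e=max((O[0].inv()*x).magnitude() for x in O); res.append((e,S,O[0].as_rotvec()))
res.sort(key=lambda x:x[0])
for e,S,o in res[:2]:
    print(e,S,o)
    f=lambda L:np.concatenate([(fk(q,L,S)[0]-x)*w for (q,x,_),w in zip(D,(1,1,.3))])
    for free in ([0,1,3,5],[0,1,2,3,4,5,6]):
        g=lambda v:(lambda L:f(L))(np.put(Z:=np.zeros(7),free,v) or Z)
        a=least_squares(g,np.full(len(free),.2)); print(free,a.x.round(4),(f((np.put(Z:=np.zeros(7),free,a.x) or Z))*1000).round(1))
E
```

```text
0.011134436530837151 [-1, 1, -1, 1, -1, 1, -1] [-9.61279991e-07 -4.48816766e-07  1.57079735e+00]
[0, 1, 3, 5] [0.2609 0.4037 0.5001 0.2763] [ 41.5  21.4  12.1   1.7  13.  -11.4   3.4   0.1  -2.4]
[0, 1, 2, 3, 4, 5, 6] [ 0.0588  0.4671 -0.0018  0.4031 -0.0997  0.2645 -0.057 ] [39.6 16.8  0.9  1.4 -2.8 -0.3 -3.3 10.1 -2.1]
0.3278917852952523 [1, 1, 1, 1, 1, 1, -1] [ 2.20824750e-03 -2.63713079e-03 -2.38540900e+00]
[0, 1, 3, 5] [ 1.5671 -0.8363 -0.1394  0.7328] [-341.5  209.8 -169.   -53.1  110.9  156.5   28.    82.5   41.6]
[0, 1, 2, 3, 4, 5, 6] [ 1.4897 -1.2103  0.1129  0.1861 -0.1788  0.2074  0.4018] [-361.   153.6   -8.3  -13.6  -24.9    1.4   33.7   88.8   22.9]
```

```bash
cat > log.py <<'E'
import json
from bench import telemetry
s=telemetry.read_state()
open("d.jsonl","a").write(json.dumps([list(map(float,s[k])) for k in ("joint_positions","ee_pos","eef_rot")])+"\n")
E
python3 -c "import log"
```

Emit:
drive_tool:
  series: [2.5,0,0,0.3,-0.5,-0.4,-0.2,2.5,0,0,0.3,-0.5,-0.4,-0.2,2.5,0,0,0.3,-1.0,-0.1,-0.2,2.5,0,0,0.3,-1.0,-0.1,-0.2,2.5,0,0,0.3,-1.0,0.0,-0.2,2.5,0,0,0.3,-1.0,0.0,-0.2,2.5,0,0,0.3,-1.0,0.0,-0.2]

```text
time: 3.07
ee_pos: [0.4667, -0.0413, 0.1068]
eef_rot: [0.635, 0.731, 0.189, 0.16]
ft_force: [0.2, 0.1, -0.5]
width: 0.035
grip_force: 0.0
```

```bash
python3 - <<'E'
from st import *
import log
for n,t in (("end .5",pose(0,phi=.5,dz=0.015)),("high",pose(.6,phi=.4,dz=.16)),("above",pose(1.8,off=.017,dz=.06))):
    print(n,t[0].round(3),rows(now(),[t],1)[0].round(2))
E
```

```text
3.0667 0.03498642971495781 [ 1.4  -0.25 -1.2   2.35 -0.82  0.53  0.94] [-0.01  0.    0.    0.    0.01  0.01 -0.01] [ 0.2   0.11 -0.54]
end .5 [ 0.47 -0.04  0.11] [ 0.01 -0.09  0.02  0.01  0.19  0.02  1.  ]
high [ 0.5  -0.04  0.33] [ 1.16 -0.09  0.03  0.04  3.36 -4.43  1.  ]
above [ 0.62 -0.02  0.27] [ 2.3  -0.09  0.03  0.02  5.45 -1.71  1.  ]
```

```bash
python3 - <<'E'
import h
from st import *
h.G=.0652
for ph in (.6,.65): print(rows(now(),[pose(0,phi=ph,dz=-.008)],.5)[0].round(2))
E
```

```text
3.0667 0.03498642971495781 [ 1.4  -0.25 -1.2   2.35 -0.82  0.53  0.94] [-0.01  0.    0.    0.    0.01  0.01 -0.01] [ 0.2   0.11 -0.54]
[-1.13 -0.1   0.02  0.01  0.26  0.45  0.5 ]
[-1.71 -0.1   0.02  0.01  0.24  0.41  0.5 ]
```

Emit:
drive_tool:
  series: [-1.1,-0.1,0,0,0.25,0.45,0.5,-1.1,-0.1,0,0,0.25,0.45,0.5,-1.1,-0.1,0,0,0.25,0.45,0.5,-1.1,-0.1,0,0,0.25,0.45,0.5,-1.1,-0.1,0,0,0.25,0.45,0.5]

```text
time: 3.48
ee_pos: [0.4838, -0.0383, 0.0962]
eef_rot: [0.627, 0.722, 0.221, 0.193]
ft_force: [0.3, -0.5, -0.2]
width: 0.06
grip_force: 0.0
```

```bash
python3 - <<'E'
import h
from st import *
import log
h.G=.0652
print(rows(now(),[pose(0,phi=.6,dz=-.008)],.5)[0].round(2))
h.G=.0348
for n,t in (("high",pose(.6,phi=.4,dz=.17)),("above",pose(1.8,off=.017,dz=.06))):
    print(n,t[0].round(3),rows(now(),[t],1)[0].round(2))
E
```

```text
3.4833 0.05997085664681343 [ 1.33 -0.16 -1.18  2.39 -0.94  0.35  1.07] [ 0.01 -0.01 -0.   -0.   -0.01 -0.02  0.01] [ 0.32 -0.55 -0.18]
[-0.06 -0.    0.04 -0.01  0.01  0.01  0.5 ]
high [ 0.5  -0.04  0.34] [ 2.23 -0.    0.04 -0.02  3.69 -4.76  1.  ]
above [ 0.62 -0.02  0.27] [ 3.38  0.    0.04 -0.02  5.37 -1.65  1.  ]
```

Emit:
drive_tool:
  series: [0.5,0,0,0,1.0,-1.4,-0.2,2.2,0,0,0,3.7,-4.8,-0.2,2.2,0,0,0,3.7,-4.8,-0.2,2.2,0,0,0,3.7,-4.8,-0.2,2.2,0,0,0,3.7,-4.8,-0.2,2.2,0,0,0,3.7,-4.8,-0.2,2.2,0,0,0,3.7,-4.8,-0.2,2.2,0,0,0,3.7,-4.8,-0.2,2.2,0,0,0,3.7,-4.8,-0.2,2.2,0,0,0,3.7,-4.8,-0.2]

```text
time: 4.32
ee_pos: [0.4976, -0.036, 0.3364]
eef_rot: [0.644, 0.739, 0.15, 0.132]
ft_force: [-0.1, 0.1, -0.1]
width: 0.0352
grip_force: 0.0
```

```bash
python3 - <<'E'
from st import *
import log
for n,t in (("above",pose(1.8,off=.017,dz=.07)),):
    print(n,t[0].round(3),rows(now(),[t],1)[0].round(2))
E
```

```text
4.3167 0.035196613191519226 [ 1.39 -0.45 -1.    1.9  -0.62  1.18  0.66] [-0.    0.01 -0.    0.01 -0.   -0.01  0.  ] [-0.08  0.08 -0.08]
above [ 0.62 -0.02  0.28] [ 1.16  0.02  0.02 -0.02  2.38  2.51  1.  ]
```

Emit:
drive_tool:
  series: [0.6,0,0,0,1.2,0.4,-0.2,1.15,0,0,0,2.4,1.3,-0.2,1.15,0,0,0,2.4,2.0,-0.2,1.15,0,0,0,2.4,2.5,-0.2,1.15,0,0,0,2.4,2.5,-0.2,1.15,0,0,0,2.4,2.5,-0.2,1.15,0,0,0,2.4,2.5,-0.2]

```text
time: 4.9
ee_pos: [0.5737, -0.0158, 0.2973]
eef_rot: [0.648, 0.743, 0.121, 0.111]
ft_force: [-0.4, -0.3, 0.3]
width: 0.0348
grip_force: 0.0
```

```bash
python3 - <<'E'
from st import *
import log,cv2
from bench import camera
for n in("scene","wrist"): cv2.imwrite(f"pics/{n}2.png",cv2.cvtColor(camera(n),cv2.COLOR_RGB2BGR))
a=np.hstack([cv2.imread("pics/scene2.png")[60:300,230:450],cv2.resize(cv2.imread("pics/wrist2.png"),(320,240))])
cv2.imwrite("pics/c2.png",a)
for n,t in (("above",pose(1.8,off=.017,dz=.07)),("straddle",pose(1.8,off=.017))):
    print(n,t[0].round(3),rows(now(),[t],1)[0].round(2))
E
```

```text
4.9 0.03484954435215757 [ 1.87 -0.5  -1.47  1.75 -0.69  1.19  0.65] [-0.07  0.01  0.   -0.    0.   -0.01 -0.  ] [-0.43 -0.25  0.3 ]
above [ 0.62 -0.02  0.28] [ 0.36  0.08  0.06 -0.3   0.99  0.8   1.  ]
straddle [ 0.62 -0.02  0.21] [ 0.36  0.08  0.06 -0.29  0.42  2.45  1.  ]
```

View pics/c2.png

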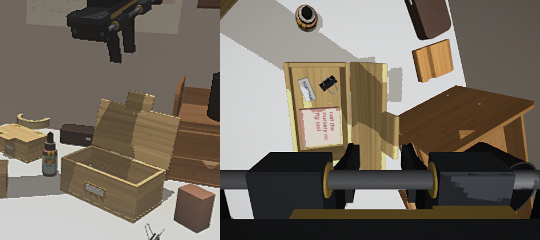

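The crop shows the open gripper above and in front of the lid, with the lid and its neighbours untouched. The elbow has swung out to joint limits (q2, q3), so I'll fit the kinematics and plan a path that brings it back.

```bash
cat > kin.py <<'E'
from h import *
import json
from scipy.optimize import least_squares
D=[(np.array([1.22940337,.33288605,-.06469862,1.46094097,.02157622,1.34988628,-.08850387]),np.array([.19577957,-.59317267,.24374522]))]
D+=[(np.array(a),np.array(b)) for a,b,c in map(json.loads,open("d.jsonl"))]
AX='zyzyzyz'; SG=[-1,1,-1,1,-1,1,-1]
FREE=[(0,0),(0,2),(1,1),(2,0),(2,2),(3,0),(3,1),(4,2),(4,0),(5,0),(5,1),(6,2)]
def fk(q,v):
    O=np.zeros((7,3))
    for (i,j),x in zip(FREE,v): O[i,j]=x
    T=R.identity(); P=np.zeros(3)
    for i in range(7):
        T=T*R.from_euler(AX[i],SG[i]*q[i]); P=P+T.apply(O[i])
    return P,T*R.from_euler('z',np.pi/2)
reg=1e-3
def fit():
    f=lambda v:np.concatenate([(fk(q,v)[0]-x).ravel() for q,x in D]+[reg*v])
    best=min((least_squares(f,s) for s in np.random.default_rng(0).uniform(-.1,.4,(12,len(FREE)))),key=lambda a:a.cost)
    return best.x,f(best.x)[:3*len(D)]
E
python3 - <<'E'
from kin import *
v,e=fit(); print(len(D)); print(dict(zip(FREE,v.round(3)))); print((e*1000).round(1)); np.save("v.npy",v)
E
```

```text
6
{(0, 0): np.float64(0.0), (0, 2): np.float64(0.258), (1, 1): np.float64(-0.022), (2, 0): np.float64(-0.0), (2, 2): np.float64(0.448), (3, 0): np.float64(-0.0), (3, 1): np.float64(-0.024), (4, 2): np.float64(0.49), (4, 0): np.float64(0.0), (5, 0): np.float64(-0.0), (5, 1): np.float64(-0.0), (6, 2): np.float64(0.33)}
[ 0. -0. -0. -0.  0.  0.  0. -0.  0. -0.  0.  0. -0. -0. -0. -0.  0.  0.]
```

```bash
cat >> kin.py <<'E'
LO=np.array([-2.6,-.5,-1.47,.16,-1.27,.06,-2.6]); HI=np.array([2.6,2.12,1.34,2.42,4.41,2.06,2.6])
v=np.load("v.npy") if __import__("os").path.exists("v.npy") else None
def err(q,t):
    P,T=fk(q,v); return np.r_[t[0]-P,.3*(t[1]*T.inv()).as_rotvec()]
def ik(q,t,w=.02,qn=None):   # local min-change solve inside the limits
    qn=q if qn is None else qn
    a=least_squares(lambda x:np.r_[err(x,t)*20,w*(x-qn)],np.clip(q,LO+1e-4,HI-1e-4),bounds=(LO,HI)); return a.x
def path(q,a,b,n):   # straight move a->b in n steps, min-change
    rv=(a[1].inv()*b[1]).as_rotvec()
    for k in range(1,n+1): q=ik(q,(a[0]+(b[0]-a[0])*k/n,a[1]*R.from_rotvec(rv*k/n)))
    return q
E
python3 - <<'E'
from kin import *
import h
np.set_printoptions(suppress=True,precision=2)
def mk(th,**k): return pose(th,**k)
W=[("above",pose(1.8,off=.017,dz=.07)),("straddle",pose(1.8,off=.017)),("1.4",pose(1.4))]
h.G=.0652
W+=[("1.0",pose(1.,phi=.45)),("0.5",pose(.5,phi=.55)),("0",pose(0,phi=.6,dz=-.008))]
h.G=.0348
for n,t in W:
    print(n,t[0].round(3))
    for q3 in (-.8,-.4,0,.4,.8):
        q0=np.array([q3*-1+.05,0,q3,1.8,-q3,1.1,0]); a=least_squares(lambda x:np.r_[err(x,t)*20,.02*(x[2]-q3)],q0,bounds=(LO,HI)).x
        print("  ",a,"err mm",round(1000*np.linalg.norm(err(a,t)),1),"margin",np.minimum(a-LO,HI-a)[:6].min().round(2))
E
```

```text
above [ 0.62 -0.02  0.28]
   [ 0.69  0.18 -0.8   1.65  0.13  1.07  0.01] err mm 0.0 margin 0.67
   [ 0.34  0.13 -0.4   1.67  0.03  1.06  0.08] err mm 0.0 margin 0.63
   [-0.02  0.11 -0.    1.69 -0.04  1.05  0.13] err mm 0.0 margin 0.61
   [-0.4   0.1   0.4   1.7  -0.09  1.05  0.17] err mm 0.0 margin 0.6
   [-0.76  0.11  0.8   1.72 -0.15  1.05  0.22] err mm 0.0 margin 0.54
straddle [ 0.62 -0.02  0.21]
   [ 0.68  0.24 -0.8   1.75  0.19  0.93 -0.03] err mm 0.0 margin 0.67
   [ 0.34  0.18 -0.4   1.76  0.05  0.91  0.06] err mm 0.0 margin 0.66
   [-0.02  0.15 -0.    1.78 -0.04  0.91  0.13] err mm 0.0 margin 0.64
   [-0.39  0.15  0.4   1.8  -0.12  0.91  0.2 ] err mm 0.0 margin 0.62
   [-0.74  0.18  0.8   1.82 -0.22  0.91  0.28] err mm 0.0 margin 0.54
1.4 [ 0.59 -0.03  0.22]
   [ 0.78  0.06 -0.8   1.91 -0.01  0.8   0.13] err mm 0.0 margin 0.51
   [ 0.39  0.03 -0.4   1.93 -0.05  0.79  0.16] err mm 0.0 margin 0.49
   [-0.01  0.01 -0.    1.94 -0.07  0.79  0.17] err mm 0.0 margin 0.48
   [-0.41 -0.01  0.4   1.96 -0.06  0.79  0.17] err mm 0.0 margin 0.46
   [-0.81 -0.04  0.8   1.98 -0.03  0.79  0
[... 441 characters left out ...]
-0.8   2.27 -0.55  0.54  0.65] err mm 0.0 margin 0.15
   [ 0.48 -0.18 -0.4   2.29 -0.37  0.51  0.48] err mm 0.0 margin 0.13
   [ 0.04 -0.19 -0.    2.3  -0.2   0.5   0.32] err mm 0.0 margin 0.12
   [-0.4  -0.25  0.4   2.32  0.03  0.5   0.13] err mm 0.0 margin 0.1
   [-0.87 -0.4   0.8   2.34  0.43  0.56 -0.2 ] err mm 0.0 margin 0.08
0 [ 0.48 -0.04  0.1 ]
   [ 0.91 -0.11 -0.8   2.41 -0.76  0.29  0.9 ] err mm 0.0 margin 0.01
   [ 0.61 -0.1  -0.52  2.42 -0.67  0.28  0.8 ] err mm 0.0 margin 0.0
   [ 0.6  -0.1  -0.52  2.42 -0.66  0.28  0.8 ] err mm 0.0 margin 0.0
   [ 0.6  -0.1  -0.52  2.42 -0.66  0.28  0.8 ] err mm 0.1 margin 0.0
   [ 0.6  -0.1  -0.51  2.42 -0.66  0.28  0.8 ] err mm 0.1 margin 0.0
```

```bash
python3 - <<'E'
from kin import *
np.set_printoptions(suppress=True,precision=2)
C=[D[-1][0],D[-2][0],D[-3][0]]
above=pose(1.8,off=.017,dz=.07)
P=lambda q:fk(q,v)
Q=lambda q,t,n=15:path(q,P(q),t,n)
print("replay high->above",Q(C[1],above))
q=Q(C[0],above); print("direct",q,err(q,above)[:3]*1000)
def down(az,r,z,yaw=0,phi=0):
    a=az; 
    y=np.array([np.cos(phi),0,np.sin(phi)]); zz=np.array([np.sin(phi),0,-np.cos(phi)])
    return np.array([r*np.cos(a),r*np.sin(a),z]),R.from_euler('z',a+yaw)*R.from_matrix(np.c_[[0,1,0],y,zz])
for name,w in (("dn30",[down(-.5,.55,.33)]),("dn60",[down(-.9,.6,.33)]),("far60",[down(-.9,.7,.33)]),("dn72",[down(-1.25,.62,.3)]),("72 arc",[down(-1.25,.62,.3),down(-.6,.64,.3)]),("yaw",[down(-.5,.6,.33,.5)]),("up",[down(-.05,.6,.4)]),("dn+",[down(.5,.6,.33)])):
    q=C[0]
    for t in w: q=Q(q,t); print(name,q,(err(q,t)[:3]*1000).round(0))
    q=Q(q,above); print("   above",q,(err(q,above)[:3]*1000).round(0))
E
```

```text
replay high->above [ 1.85 -0.5  -1.47  1.78 -0.73  1.11  0.67]
direct [ 1.85 -0.5  -1.47  1.78 -0.73  1.11  0.67] [ 33.29  -1.97 -11.55]
dn30 [ 2.36 -0.5  -1.47  1.62 -0.54  1.47  0.41] [ 27. -15.  -7.]
   above [ 1.85 -0.5  -1.47  1.78 -0.73  1.11  0.67] [ 33.  -2. -12.]
dn60 [ 2.6  -0.38 -1.47  1.67 -0.4   1.3   0.26] [ 31. -54.  -6.]
   above [ 1.85 -0.5  -1.47  1.78 -0.73  1.11  0.67] [ 33.  -2. -12.]
far60 [ 2.6  -0.42 -1.47  1.68 -0.47  1.14  0.28] [ 56. -99. -12.]
   above [ 1.85 -0.5  -1.47  1.78 -0.73  1.11  0.67] [ 33.  -2. -12.]
dn72 [ 1.9   0.48 -1.03  1.35  0.41  1.54 -0.34] [ 0. -0.  0.]
   above [ 1.06  0.36 -1.31  1.64  0.4   1.12 -0.16] [ 0.  0. -0.]
72 arc [ 1.9   0.48 -1.03  1.35  0.41  1.54 -0.34] [ 0. -0.  0.]
72 arc [ 1.27  0.59 -1.16  1.29  0.53  1.59 -0.4 ] [ 0. -0.  0.]
   above [ 1.13  0.47 -1.46  1.64  0.54  1.17 -0.26] [ 0.  0. -0.]
yaw [ 2.36 -0.5  -1.47  1.62 -0.57  1.4   0.91] [ 48. -26. -11.]
   above [ 1.85 -0.5  -1.47  1.78 -0.73  1.11  0.67] [ 33.  -2. -12.]
up [ 1.98 -0.5  -1.47  1.47 -0.57  1.54  0.4 ] [49. -2. -5.]
   above [ 1.85 -0.5  -1.47  1.78 -0.73  1.11  0.67] [ 33.  -2. -12.]
dn+ [ 1.36 -0.5  -1.47  1.62 -0.57  1.4   0.41] [ 48.  26. -11.]
   above [ 1.85 -0.5  -1.47  1.78 -0.73  1.11  0.67] [ 33.  -2. -12.]
```

```bash
cat > search.py <<'E'
from kin import *
import h,time
np.set_printoptions(suppress=True,precision=2)
q0=D[-1][0]; above=pose(1.8,off=.017,dz=.07)
def W():
    L=[pose(1.8,off=.017),pose(1.6),pose(1.35)]
    h.G=.0652; L+=[pose(1.,phi=.45),pose(.6,phi=.53),pose(.3,phi=.57),pose(0,phi=.6,dz=-.008)]; h.G=.0348
    return L
def via(az,r,z,yaw,phi):
    y=np.array([np.cos(phi),0,np.sin(phi)]); zz=np.array([np.sin(phi),0,-np.cos(phi)])
    return np.array([r*np.cos(az),r*np.sin(az),z]),R.from_euler('z',az+yaw)*R.from_matrix(np.c_[[0,1,0],y,zz])
P=lambda q:fk(q,v)
Q=lambda q,t,n=8:path(q,P(q),t,n)
ok=lambda q,t:np.linalg.norm(err(q,t))<.003
if __name__=="__main__":
    rng=np.random.default_rng(1); t0=time.time(); out=[]
    while time.time()-t0<240:
        x=[rng.uniform(-1.3,.4),rng.uniform(.42,.65),rng.uniform(.26,.42),rng.uniform(-1,1),rng.uniform(-.1,.5)]
        if x[0]>-.7: x[1]=min(x[1],.58); x[2]=max(x[2],.32)
        t=via(*x); q=Q(q0,t)
        if not ok(q,t): continue
        a=Q(q,above)
        if not ok(a,above): continue
        b=a; good=True
        for w in W():
            b=Q(b,w,4); good&=ok(b,w)
        m=min(np.minimum(u-LO,HI-u).min() for u in (q,a))
        out.append((good,-np.linalg.norm(t[0]-P(q0)[0]),m,x,q,a,b))
    out.sort(key=lambda o:o[:2],reverse=True); print(len(out))
    for o in out[:6]: print(o[0],round(o[1],2),round(o[2],2),np.array(o[3]).round(2),*[z.round(2).tolist() for z in o[4:]],sep="\n  ")
E
timeout 400 python3 search.py
```

```text
66
True
  -0.09
  0.0
  [ 0.1   0.51  0.32 -0.73  0.42]
  [1.28, -0.5, -1.27, 1.83, -0.24, 1.13, -0.6]
  [1.08, 0.37, -1.34, 1.64, 0.42, 1.13, -0.18]
  [1.1, -0.12, -0.97, 2.4, -0.84, 0.31, 0.98]
True
  -0.1
  0.0
  [-0.    0.48  0.32 -0.98  0.44]
  [1.28, -0.5, -1.24, 1.85, -0.12, 1.2, -0.93]
  [1.07, 0.36, -1.32, 1.64, 0.4, 1.12, -0.17]
  [1.1, -0.12, -0.97, 2.4, -0.84, 0.31, 0.98]
True
  -0.11
  0.0
  [-0.02  0.5   0.38 -0.91  0.47]
  [1.35, -0.5, -1.23, 1.72, -0.13, 1.26, -0.82]
  [1.08, 0.37, -1.33, 1.64, 0.42, 1.13, -0.18]
  [1.1, -0.12, -0.97, 2.4, -0.84, 0.31, 0.98]
True
  -0.11
  0.0
  [-0.05  0.46  0.32 -0.54  0.4 ]
  [1.1, -0.5, -0.96, 1.95, -0.25, 1.12, -0.4]
  [0.95, 0.27, -1.13, 1.64, 0.27, 1.09, -0.08]
  [0.99, -0.11, -0.87, 2.41, -0.79, 0.3, 0.93]
True
  -0.12
  0.0
  [ 0.16  0.52  0.32 -0.31  0.5 ]
  [1.04, -0.5, -1.06, 1.95, -0.4, 0.97, -0.07]
  [1.0, 0.3, -1.2, 1.64, 0.32, 1.1, -0.11]
  [1.06, -0.12, -0.94, 2.4, -0.82, 0.31, 0.96]
True
  -0.14
  0.0
  [-0.17  0.46  0.33 -0.12  0.28]
  [1.43, -0.5, -0.99, 1.89, -0.48, 1.27, 0.24]
  [1.03, 0.33, -1.26, 1.64, 0.35, 1.11, -0.14]
  [1.1, -0.12, -0.97, 2.4, -0.84, 0.31, 0.98]
```

```bash
python3 - <<'E'
from search import *
print(rows(now(),[via(-.05,.46,.32,-.54,.4)],-.2)[0].round(2))
E
```

```text
[-0.72 -2.9   7.83  0.17 -2.54 -1.45 -0.2 ]
```

Emit:
drive_tool:
  series: [-0.09,-0.36,0.98,0.02,-0.32,-0.18,-0.2,-0.18,-0.72,1.96,0.04,-0.64,-0.36,-0.2,-0.27,-1.08,2.94,0.06,-0.95,-0.54,-0.2,-0.36,-1.45,3.9,0.09,-1.27,-0.72,-0.2,-0.45,-1.8,4.9,0.11,-1.6,-0.9,-0.2,-0.54,-2.2,5.9,0.13,-1.9,-1.1,-0.2,-0.63,-2.54,6.9,0.15,-2.2,-1.27,-0.2,-0.7,-2.9,7.8,0.17,-2.5,-1.45,-0.2,-0.7,-2.9,7.8,0.17,-2.5,-1.45,-0.2,-0.7,-2.9,7.8,0.17,-2.5,-1.45,-0.2]

```text
time: 5.83
ee_pos: [0.4618, -0.0216, 0.3212]
eef_rot: [0.863, 0.465, 0.094, 0.175]
ft_force: [0.2, -0.2, -0.1]
width: 0.0349
grip_force: 0.0
```

```bash
python3 - <<'E'
from search import *
import st
q=st.s["joint_positions"]; t=above; a=Q(q,t,10); print(a,ok(a,t),P(q)[0]-st.s["ee_pos"])
b=a
for w in W(): b=Q(b,w,4); print(b,ok(b,w))
print(rows(now(),[above],-.2)[0].round(2))
E
```

```text
5.8333 0.034899087255674456 [ 1.1  -0.5  -0.96  1.95 -0.25  1.12 -0.39] [ 0.07  0.   -0.02 -0.   -0.02 -0.01  0.04] [ 0.16 -0.19 -0.12]
[ 0.96  0.27 -1.14  1.64  0.28  1.09 -0.09] True [ 0.  0. -0.]
[ 0.91  0.33 -1.1   1.74  0.35  0.96 -0.14] True
[ 1.01  0.26 -1.14  1.79  0.28  0.9  -0.09] True
[ 1.21  0.09 -1.23  1.92  0.04  0.78  0.11] True
[ 1.24 -0.09 -1.15  2.03 -0.26  0.72  0.37] True
[ 1.11 -0.22 -0.96  2.22 -0.57  0.6   0.66] True
[ 1.05 -0.22 -0.9   2.33 -0.7   0.48  0.8 ] True
[ 0.99 -0.11 -0.88  2.41 -0.8   0.3   0.94] True
[ 1.09  2.83 -7.73  2.27  2.69  2.22 -0.2 ]
```

Emit:
drive_tool:
  series: [0.11,0.28,-0.77,0.23,0.27,0.22,-0.2,0.22,0.57,-1.55,0.45,0.54,0.44,-0.2,0.33,0.85,-2.3,0.68,0.8,0.67,-0.2,0.44,1.13,-3.1,0.9,1.08,0.9,-0.2,0.55,1.4,-3.9,1.13,1.35,1.1,-0.2,0.65,1.7,-4.6,1.36,1.6,1.33,-0.2,0.76,2.0,-5.4,1.6,1.9,1.55,-0.2,0.87,2.26,-6.2,1.8,2.15,1.8,-0.2,1.0,2.55,-7.0,2.05,2.4,2.0,-0.2,1.1,2.83,-7.7,2.27,2.7,2.2,-0.2]

```text
time: 6.67
ee_pos: [0.624, -0.024, 0.2818]
eef_rot: [0.652, 0.743, 0.114, 0.097]
ft_force: [-1.0, 0.4, 1.4]
width: 0.0346
grip_force: 0.0
```

```bash
python3 - <<'E'
from search import *
import st,cv2
from bench import camera,get_calibration
cal=get_calibration("wrist")
w=camera("wrist"); im=camera("scene")
cv2.imwrite("pics/w3.png",cv2.cvtColor(w,cv2.COLOR_RGB2BGR))
a=cv2.resize(cv2.cvtColor(im,cv2.COLOR_RGB2BGR)[100:300,260:460],(420,420))
cv2.imwrite("pics/c3.png",np.hstack([a,cv2.resize(cv2.imread("pics/w3.png"),(380,285)) if 0 else cv2.resize(cv2.imread("pics/w3.png")[0:420,70:450],(380,420))]))
for n,t in (("above",above),("straddle",pose(1.8,off=.017))): print(n,rows(now(),[t],-.2)[0].round(2))
E
```

```text
6.6667 0.03464632299025022 [ 1.02  0.31 -1.22  1.64  0.32  1.1  -0.11] [-0.59  0.86  0.19 -0.56  0.57  0.28  0.46] [-1.02  0.41  1.41]
above [-0.   -0.05 -0.11  0.15 -0.01 -0.01 -0.2 ]
straddle [-0.   -0.05 -0.11  0.14 -0.53  1.66 -0.2 ]
```

View pics/c3.png

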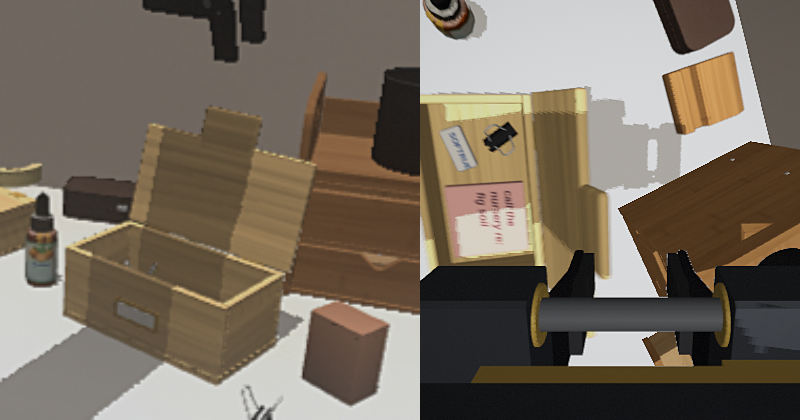

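```bash
python3 - <<'E'
from search import *
import cv2
from bench import camera,get_calibration
cal=get_calibration("wrist"); b,Rb=now()
im=cv2.cvtColor(camera("wrist"),cv2.COLOR_RGB2BGR)
th=p[3]
for P3 in (lid(.132,.03,.008,1.8),lid(.132,-.03,.008,1.8),lid(.132,.03,0,1.8),lid(.102,.092,.008,1.8),lid(.102,.092,0,1.8),(-.05,.09,.075)):
    u=proj(cal,world(p,[P3]))[0]; print(u.round(0),end=' '); cv2.circle(im,tuple(int(x) for x in u),3,(0,0,255),1)
for y in (-1,1):
    for z in (.022,):
        u=proj(cal,b+Rb.apply([0,y*.0174,z]))[0]; print(u.round(0)); cv2.circle(im,tuple(int(x) for x in u),3,(255,0,0),1)
cv2.imwrite("pics/w4.png",im)
for n,t in (("above",above),("straddle",pose(1.8,off=.017))): print(n,rows(now(),[t],-.2)[0].round(2))
E
```

```text
[257. 194.] [259. 283.] [245. 196.] [233.  89.] [221.  89.] [44. 97.] [245. 273.]
[317. 273.]
above [ 0.   -0.04 -0.12  0.11  0.    0.01 -0.2 ]
straddle [ 0.   -0.04 -0.12  0.1  -0.51  1.68 -0.2 ]
```

View pics/w4.png

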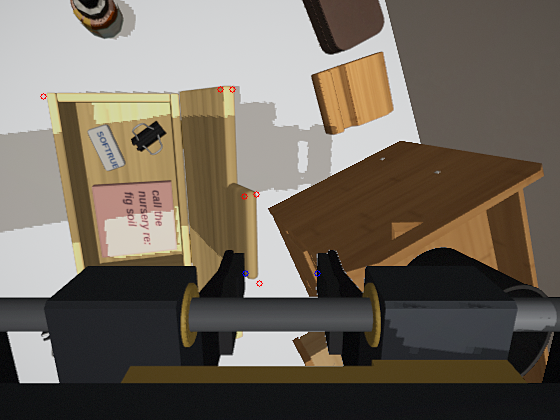

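The overlay shows the tab's rear corners at (257,192) and (258,278), within 5 px of the prediction, and the drawer unit lies clear of the fingers' path. Next I'll lower the fingers to straddle the tab.

Emit:
drive_tool:
  series: [0,0,-0.1,0.1,-0.12,0.4,-0.2,0,0,-0.1,0.1,-0.24,0.8,-0.2,0,0,-0.1,0.1,-0.36,1.2,-0.2,0,0,-0.1,0.1,-0.45,1.5,-0.2,0,0,-0.1,0.1,-0.51,1.68,-0.2,0,0,-0.1,0.1,-0.51,1.68,-0.2,0,0,-0.1,0.1,-0.51,1.68,-0.2]

```text
time: 7.4
ee_pos: [0.623, -0.0192, 0.2127]
eef_rot: [0.651, 0.744, 0.112, 0.099]
ft_force: [0.2, 0.7, 0.0]
width: 0.0347
grip_force: 0.0
```

```bash
python3 - <<'E'
from search import *
import st
print(rows(now(),[pose(1.8,off=.017)],-.2)[0].round(2))
# phase B: ease off to 0 while sweeping theta_v down to 1.30
T=[pose(1.8-.05*k,off=max(0,.017-.0017*k)) for k in range(1,11)]
print(rows(now(),T,-.2).round(2).tolist())
E
```

```text
7.4 0.034691678771135985 [ 0.96  0.36 -1.17  1.74  0.4   0.98 -0.18] [-0.   -0.   -0.01 -0.02  0.    0.   -0.  ] [0.18 0.68 0.05]
[ 0.01  0.03 -0.02 -0.   -0.    0.04 -0.2 ]
[[-0.13, 0.03, -0.02, -0.0, -0.11, -0.05, -0.2], [-0.27, 0.03, -0.02, -0.01, -0.22, -0.12, -0.2], [-0.42, 0.03, -0.02, -0.01, -0.33, -0.2, -0.2], [-0.56, 0.03, -0.02, -0.01, -0.44, -0.26, -0.2], [-0.7, 0.03, -0.02, -0.01, -0.56, -0.32, -0.2], [-0.85, 0.03, -0.02, -0.01, -0.68, -0.37, -0.2], [-0.99, 0.03, -0.02, -0.01, -0.8, -0.41, -0.2], [-1.13, 0.03, -0.02, -0.01, -0.93, -0.45, -0.2], [-1.28, 0.03, -0.02, -0.01, -1.05, -0.48, -0.2], [-1.42, 0.03, -0.02, -0.01, -1.18, -0.5, -0.2]]
```

Emit:
drive_tool:
  series: [-0.13,0,0,0,-0.1,-0.05,-0.2,-0.27,0,0,0,-0.21,-0.12,-0.2,-0.42,0,0,0,-0.32,-0.2,-0.2,-0.56,0,0,0,-0.44,-0.26,-0.2,-0.7,0,0,0,-0.56,-0.32,-0.2,-0.85,0,0,0,-0.68,-0.37,-0.2,-1.0,0,0,0,-0.8,-0.41,-0.2,-1.13,0,0,0,-0.93,-0.45,-0.2,-1.28,0,0,0,-1.05,-0.48,-0.2,-1.42,0,0,0,-1.18,-0.5,-0.2]

```text
time: 8.23
ee_pos: [0.5731, -0.0256, 0.2183]
eef_rot: [0.643, 0.736, 0.159, 0.14]
ft_force: [0.4, 0.5, 0.7]
width: 0.0347
grip_force: 0.1
```

```bash
python3 - <<'E'
from search import *
import st,cv2
from bench import camera
print(rows(now(),[pose(1.3)],-.2)[0].round(2))
im=camera("scene"); w=camera("wrist")
cv2.imwrite("pics/s5.png",cv2.cvtColor(im,cv2.COLOR_RGB2BGR))
cv2.imwrite("pics/w5.png",cv2.cvtColor(w,cv2.COLOR_RGB2BGR))
a=cv2.imread("pics/s5.png")[100:300,250:450]
cv2.imwrite("pics/c5.png",np.hstack([cv2.resize(a,(420,420)),cv2.imread("pics/w5.png")[:,90:460]]))
T=[pose(1.3-.03*k) for k in range(1,11)]
print(rows(now(),T,-.2).round(2).tolist())
E
```

```text
8.2333 0.03474123266717266 [ 1.4   0.07 -1.4   1.95  0.02  0.76  0.13] [ 0.68 -0.6  -0.27  0.26 -1.02 -0.27  0.85] [0.42 0.55 0.67]
[ 0.02  0.03 -0.01 -0.02 -0.02  0.   -0.2 ]
[[-0.09, 0.06, -0.01, -0.0, -0.09, -0.02, -0.2], [-0.18, 0.06, -0.01, -0.0, -0.19, -0.04, -0.2], [-0.26, 0.06, -0.01, -0.0, -0.29, -0.05, -0.2], [-0.35, 0.06, -0.01, -0.0, -0.39, -0.06, -0.2], [-0.43, 0.06, -0.01, -0.0, -0.49, -0.07, -0.2], [-0.52, 0.06, -0.01, -0.0, -0.6, -0.07, -0.2], [-0.61, 0.06, -0.01, -0.0, -0.7, -0.07, -0.2], [-0.69, 0.06, -0.01, -0.0, -0.8, -0.07, -0.2], [-0.78, 0.06, -0.01, -0.0, -0.9, -0.07, -0.2], [-0.86, 0.06, -0.01, -0.0, -1.0, -0.06, -0.2]]
```

View pics/c5.png

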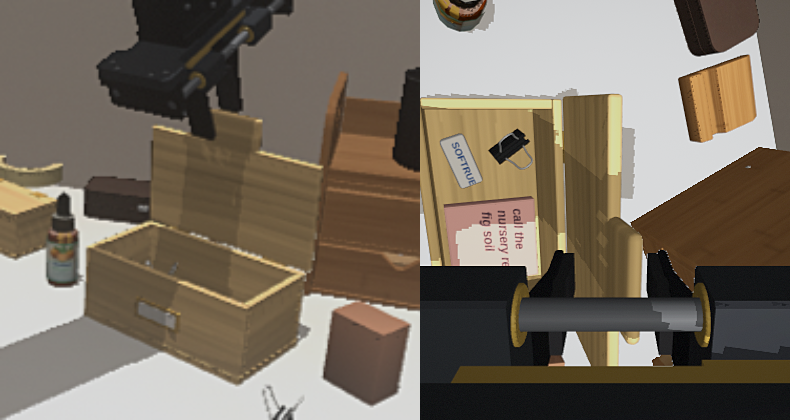

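```bash
python3 - <<'E'
from search import *
import st
q=st.s["joint_positions"]; print(q,st.s["grip_force"])
def run(q,L):
    for w in L: q=Q(q,w,3); print(q,(err(q,w)[:3]*1000).round(1))
run(q,[pose(1.2),pose(1.1),pose(1.0)])
h.G=.0652
print("wide"); 
L=[(1.,.45),(.8,.5),(.6,.53),(.4,.56),(.2,.58),(0,.6)]
run(q,[pose(a,phi=b,dz=-.008*(a==0)) for a,b in L])
E
```

```text
8.3333 0.03470209167893779 [ 1.4   0.07 -1.4   1.95  0.02  0.76  0.13] [-0.05  0.05  0.03 -0.03  0.11  0.02 -0.1 ] [ 0.03 -0.92 -0.03]
[ 1.4   0.07 -1.4   1.95  0.02  0.76  0.13] 0.0
[ 1.41 -0.07 -1.33  2.   -0.24  0.73  0.35] [-0. -0.  0.]
[ 1.35 -0.15 -1.21  2.05 -0.39  0.71  0.48] [-0. -0.  0.]
[ 1.29 -0.2  -1.13  2.11 -0.5   0.68  0.58] [-0. -0.  0.]
wide
[ 1.37 -0.11 -1.26  2.03 -0.31  0.73  0.41] [-0. -0.  0.]
[ 1.26 -0.21 -1.1   2.13 -0.51  0.67  0.59] [-0. -0.  0.]
[ 1.19 -0.24 -1.02  2.22 -0.62  0.61  0.7 ] [-0. -0.  0.]
[ 1.14 -0.24 -0.97  2.29 -0.71  0.53  0.8 ] [-0. -0. -0.]
[ 1.1  -0.21 -0.95  2.35 -0.77  0.45  0.88] [-0. -0. -0.]
[ 1.07 -0.12 -0.95  2.4  -0.83  0.31  0.96] [-0. -0. -0.]
```

Composite picture: the lid is now near upright between the fingers, with the tab at (200,120) left and (625,280) right. The route ahead stays inside the joint ranges. I'll keep tipping slowly so the front finger catches the lid.

Emit:
drive_tool:
  series: [-0.09,0.05,0,0,-0.1,-0.02,-0.2,-0.18,0.05,0,0,-0.2,-0.04,-0.2,-0.26,0.05,0,0,-0.3,-0.05,-0.2,-0.35,0.05,0,0,-0.4,-0.06,-0.2,-0.43,0.05,0,0,-0.5,-0.07,-0.2,-0.52,0.05,0,0,-0.6,-0.07,-0.2,-0.6,0.05,0,0,-0.7,-0.07,-0.2,-0.7,0.05,0,0,-0.8,-0.07,-0.2]

```text
time: 9.0
ee_pos: [0.5429, -0.0295, 0.2075]
eef_rot: [0.638, 0.731, 0.182, 0.158]
ft_force: [-0.7, 0.3, -0.4]
width: 0.035
grip_force: 0.1
```

```bash
python3 - <<'E'
from search import *
import st,cv2
from bench import camera
print(st.s["grip_force"],rows(now(),[pose(1.06)],-.2)[0].round(2))
im=camera("scene"); w=camera("wrist")
cv2.imwrite("pics/s6.png",cv2.cvtColor(im,cv2.COLOR_RGB2BGR))
cv2.imwrite("pics/w6.png",cv2.cvtColor(w,cv2.COLOR_RGB2BGR))
a=cv2.imread("pics/s6.png")[100:300,250:450]
cv2.imwrite("pics/c6.png",np.hstack([cv2.resize(a,(420,420)),cv2.imread("pics/w6.png")[:,90:460]]))
E
```

```text
9.0 0.03500126676665096 [ 1.36 -0.19 -1.21  2.07 -0.46  0.7   0.54] [-0.27 -0.2   0.38  0.21 -0.42 -0.09  0.37] [-0.68  0.31 -0.42]
0.1394915208220482 [ 0.01 -0.02 -0.   -0.02 -0.02  0.   -0.2 ]
```

View pics/c6.png

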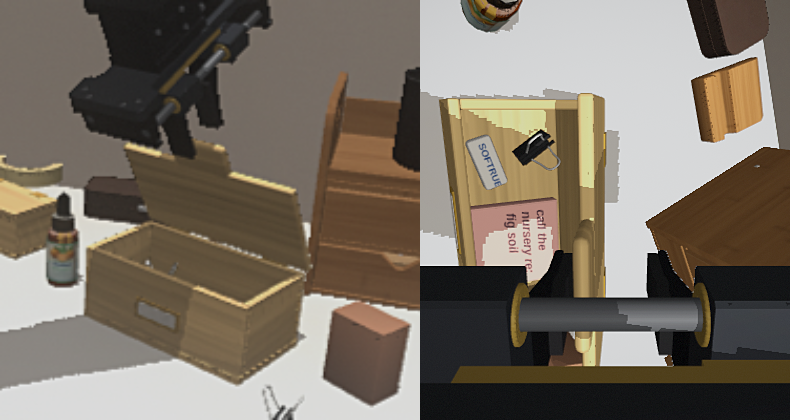

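The lid has tipped onto the front finger: tab at (150,150) in the scene crop, and at about 1.06 rad by the finger pose. I'll open the fingers slowly in place, which lowers the lid a little on the front finger and gives room for the tilt.

Emit:
drive_tool:
  series: [0,0,0,0,0,0,-0.1,0,0,0,0,0,0,0.0,0,0,0,0,0,0,0.1,0,0,0,0,0,0,0.2,0,0,0,0,0,0,0.3,0,0,0,0,0,0,0.4,0,0,0,0,0,0,0.5,0,0,0,0,0,0,0.5,0,0,0,0,0,0,0.5]

```text
time: 9.85
ee_pos: [0.5424, -0.0301, 0.2066]
eef_rot: [0.639, 0.731, 0.182, 0.157]
ft_force: [0.5, 0.4, -0.1]
width: 0.0648
grip_force: 0.2
```

```bash
cat > low.py <<'E'
from search import *
import st,sys
h.G=.0652
ph=lambda t:np.interp(t,[0,.94,1.06],[.6,.487,.487])
def low(a,b,n):
    T=[pose(a+(b-a)*k/n,phi=ph(a+(b-a)*k/n)) for k in range(1,n+1)]
    print(rows(now(),T,.5).round(2).tolist())
    q=Q(st.s["joint_positions"],T[-1]); print(q,ok(q,T[-1]))
E
python3 - <<'E'
from low import *
for a in (1.0,.95,.9): print(a,rows(now(),[pose(a,phi=.487)],.5)[0].round(2))
low(.94,.62,10)
E
```

```text
9.85 0.0648274464572592 [ 1.36 -0.19 -1.21  2.08 -0.46  0.7   0.54] [ 0. -0. -0. -0. -0. -0.  0.] [ 0.47  0.38 -0.09]
1.0 [-0.02 -0.02 -0.02 -0.01  0.18 -0.01  0.5 ]
0.95 [-0.02 -0.02 -0.02 -0.01  0.02  0.01  0.5 ]
0.9 [-0.02 -0.02 -0.02 -0.01 -0.14  0.03  0.5 ]
[[-0.06, -0.02, -0.02, -0.01, -0.12, 0.02, 0.5], [-0.1, -0.02, -0.02, -0.01, -0.22, 0.04, 0.5], [-0.15, -0.02, -0.02, -0.01, -0.33, 0.06, 0.5], [-0.19, -0.02, -0.02, -0.01, -0.43, 0.08, 0.5], [-0.24, -0.02, -0.02, -0.01, -0.53, 0.1, 0.5], [-0.28, -0.02, -0.02, -0.01, -0.63, 0.13, 0.5], [-0.33, -0.02, -0.02, -0.01, -0.73, 0.16, 0.5], [-0.37, -0.02, -0.02, -0.01, -0.83, 0.2, 0.5], [-0.41, -0.02, -0.02, -0.01, -0.93, 0.23, 0.5], [-0.46, -0.02, -0.02, -0.01, -1.03, 0.27, 0.5]]
[ 1.24 -0.25 -1.06  2.21 -0.63  0.63  0.71] True
```

Emit:
drive_tool:
  series: [-0.06,0,0,0,-0.1,0.02,0.5,-0.1,0,0,0,-0.21,0.04,0.5,-0.15,0,0,0,-0.32,0.06,0.5,-0.19,0,0,0,-0.43,0.08,0.5,-0.24,0,0,0,-0.53,0.1,0.5,-0.28,0,0,0,-0.63,0.13,0.5,-0.33,0,0,0,-0.73,0.16,0.5,-0.37,0,0,0,-0.83,0.2,0.5,-0.41,0,0,0,-0.93,0.23,0.5,-0.46,0,0,0,-1.03,0.27,0.5]

```text
time: 10.68
ee_pos: [0.5111, -0.0343, 0.1776]
eef_rot: [0.635, 0.727, 0.197, 0.17]
ft_force: [-1.2, 0.2, -0.2]
width: 0.0653
grip_force: 0.2
```

```bash
python3 - <<'E'
from low import *
print(st.s["grip_force"],rows(now(),[pose(.62,phi=ph(.62))],.5)[0].round(2))
low(.62,.32,10)
E
```

```text
10.6833 0.06528825801612205 [ 1.24 -0.25 -1.06  2.21 -0.64  0.63  0.71] [-0.12 -0.04  0.13  0.16 -0.18 -0.12  0.19] [-1.25  0.24 -0.24]
0.2134513040073216 [ 0.01 -0.02 -0.02 -0.01  0.01  0.    0.5 ]
[[-0.03, -0.02, -0.02, -0.01, -0.08, 0.04, 0.5], [-0.07, -0.02, -0.02, -0.01, -0.17, 0.08, 0.5], [-0.12, -0.02, -0.02, -0.01, -0.26, 0.12, 0.5], [-0.16, -0.02, -0.02, -0.01, -0.34, 0.16, 0.5], [-0.2, -0.02, -0.02, -0.01, -0.43, 0.21, 0.5], [-0.24, -0.02, -0.02, -0.01, -0.51, 0.26, 0.5], [-0.28, -0.02, -0.02, -0.01, -0.59, 0.31, 0.5], [-0.32, -0.02, -0.02, -0.01, -0.67, 0.37, 0.5], [-0.36, -0.02, -0.02, -0.01, -0.75, 0.43, 0.5], [-0.41, -0.02, -0.02, -0.01, -0.83, 0.49, 0.5]]
[ 1.17 -0.24 -1.    2.31 -0.74  0.51  0.84] True
```

Emit:
drive_tool:
  series: [-0.03,0,0,0,-0.09,0.04,0.5,-0.07,0,0,0,-0.17,0.08,0.5,-0.12,0,0,0,-0.26,0.12,0.5,-0.16,0,0,0,-0.34,0.16,0.5,-0.2,0,0,0,-0.43,0.21,0.5,-0.24,0,0,0,-0.51,0.26,0.5,-0.28,0,0,0,-0.59,0.31,0.5,-0.32,0,0,0,-0.67,0.37,0.5,-0.36,0,0,0,-0.75,0.43,0.5,-0.4,0,0,0,-0.83,0.49,0.5]

```text
time: 11.52
ee_pos: [0.4925, -0.0367, 0.1439]
eef_rot: [0.632, 0.724, 0.209, 0.181]
ft_force: [-0.2, 0.5, -0.8]
width: 0.0653
grip_force: 0.3
```

```bash
python3 - <<'E'
from low import *
import cv2
from bench import camera
im=camera("scene"); w=camera("wrist")
cv2.imwrite("pics/s7.png",cv2.cvtColor(im,cv2.COLOR_RGB2BGR))
cv2.imwrite("pics/w7.png",cv2.cvtColor(w,cv2.COLOR_RGB2BGR))
a=cv2.imread("pics/s7.png")[100:300,250:450]
cv2.imwrite("pics/c7.png",np.hstack([cv2.resize(a,(420,420)),cv2.imread("pics/w7.png")[:,90:460]]))
print(st.s["grip_force"],rows(now(),[pose(.32,phi=ph(.32))],.5)[0].round(2))
low(.32,.08,10)
E
```

```text
11.5167 0.06532103021536811 [ 1.17 -0.24 -1.    2.31 -0.74  0.52  0.84] [-0.07  0.05  0.05  0.12 -0.12 -0.16  0.15] [-0.23  0.48 -0.79]
0.25218496564775705 [-0.02 -0.03 -0.03 -0.02  0.02 -0.01  0.5 ]
[[-0.05, -0.02, -0.03, -0.02, -0.04, 0.04, 0.5], [-0.09, -0.02, -0.03, -0.02, -0.1, 0.09, 0.5], [-0.12, -0.02, -0.03, -0.02, -0.16, 0.14, 0.5], [-0.15, -0.02, -0.03, -0.02, -0.22, 0.19, 0.5], [-0.18, -0.02, -0.03, -0.02, -0.28, 0.24, 0.5], [-0.22, -0.02, -0.03, -0.02, -0.33, 0.29, 0.5], [-0.25, -0.02, -0.03, -0.02, -0.38, 0.35, 0.5], [-0.28, -0.02, -0.03, -0.02, -0.44, 0.41, 0.5], [-0.32, -0.02, -0.03, -0.02, -0.49, 0.46, 0.5], [-0.35, -0.02, -0.03, -0.02, -0.54, 0.52, 0.5]]
[ 1.12 -0.18 -0.98  2.38 -0.82  0.39  0.94] True
```

View pics/c7.png

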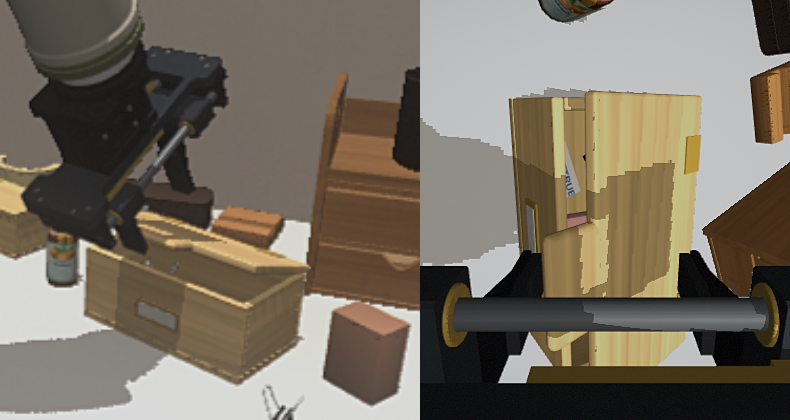

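The lid rests on the front finger at about 0.3 rad; the tab is at (135,225) in the scene crop, and the rear finger is clear above it. Lowering continues.

Emit:
drive_tool:
  series: [-0.04,0,0,0,-0.05,0.04,0.5,-0.08,0,0,0,-0.11,0.09,0.5,-0.12,0,0,0,-0.17,0.14,0.5,-0.15,0,0,0,-0.22,0.19,0.5,-0.18,0,0,0,-0.28,0.24,0.5,-0.22,0,0,0,-0.33,0.29,0.5,-0.25,0,0,0,-0.38,0.35,0.5,-0.28,0,0,0,-0.44,0.41,0.5,-0.32,0,0,0,-0.49,0.46,0.5,-0.35,0,0,0,-0.54,0.52,0.5]

```text
time: 12.45
ee_pos: [0.4855, -0.0377, 0.115]
eef_rot: [0.629, 0.72, 0.22, 0.191]
ft_force: [-1.9, 0.2, -1.2]
width: 0.0657
grip_force: 0.3
```

```bash
python3 - <<'E'
from low import *
print(st.s["grip_force"],rows(now(),[pose(.08,phi=ph(.08))],.5)[0].round(2))
low(.08,-.06,10)
E
```

```text
12.45 0.06568143955226648 [ 1.12 -0.18 -0.98  2.38 -0.83  0.39  0.94] [-0.04  0.1   0.    0.07 -0.08 -0.16  0.12] [-1.92  0.16 -1.25]
0.28576194774359465 [ 0.02 -0.02 -0.02 -0.01 -0.02  0.01  0.5 ]
[[-0.0, -0.02, -0.02, -0.01, -0.05, 0.04, 0.5], [-0.02, -0.02, -0.02, -0.01, -0.08, 0.08, 0.5], [-0.04, -0.02, -0.02, -0.01, -0.11, 0.11, 0.5], [-0.06, -0.02, -0.02, -0.01, -0.13, 0.15, 0.5], [-0.08, -0.02, -0.02, -0.01, -0.16, 0.18, 0.5], [-0.09, -0.02, -0.02, -0.01, -0.19, 0.22, 0.5], [-0.09, -0.02, -0.02, -0.01, -0.21, 0.26, 0.5], [-0.09, -0.02, -0.02, -0.02, -0.24, 0.29, 0.5], [-0.09, -0.02, -0.02, -0.02, -0.26, 0.33, 0.5], [-0.09, -0.02, -0.02, -0.02, -0.28, 0.37, 0.5]]
[ 1.11 -0.12 -0.99  2.4  -0.84  0.31  0.98] True
```

Emit:
drive_tool:
  series: [0,0,0,0,-0.03,0.03,0.5,-0.02,0,0,0,-0.06,0.07,0.5,-0.04,0,0,0,-0.1,0.11,0.5,-0.06,0,0,0,-0.13,0.15,0.5,-0.08,0,0,0,-0.16,0.18,0.5,-0.09,0,0,0,-0.19,0.22,0.5,-0.09,0,0,0,-0.21,0.26,0.5,-0.09,0,0,0,-0.24,0.29,0.5,-0.09,0,0,0,-0.26,0.33,0.5,-0.09,0,0,0,-0.28,0.37,0.5]

```text
time: 13.28
ee_pos: [0.4845, -0.0378, 0.0965]
eef_rot: [0.629, 0.72, 0.223, 0.193]
ft_force: [-0.3, -0.4, 0.3]
width: 0.0652
grip_force: 0.0
```

```bash
python3 - <<'E'
from low import *
import cv2
from bench import camera
im=camera("scene")
cv2.imwrite("pics/s8.png",cv2.cvtColor(im,cv2.COLOR_RGB2BGR))
cv2.imwrite("pics/c8.png",cv2.resize(cv2.imread("pics/s8.png")[160:300,260:430],None,fx=4,fy=4,interpolation=cv2.INTER_CUBIC))
print(st.s["grip_force"],rows(now(),[pose(-.06,phi=.6)],.5)[0].round(2))
# lid edge right corners in scene when shut
S=get_calibration("scene")
print(((proj(S,world(p,[lid(.102,-.092,.008,0),lid(.102,-.092,0,0),lid(.102,-.092,0,.06)]),p[4])-[260,160])*4).round(0))
E
```

```text
13.2833 0.06519522476330797 [ 1.12 -0.12 -1.    2.4  -0.84  0.32  0.98] [ 0.02  0.09 -0.05  0.01  0.04 -0.09 -0.01] [-0.32 -0.41  0.33]
0.0 [-0.01 -0.02 -0.02 -0.02  0.    0.    0.5 ]
[[433. 326.]
 [431. 343.]
 [433. 330.]]
```

View pics/c8.png

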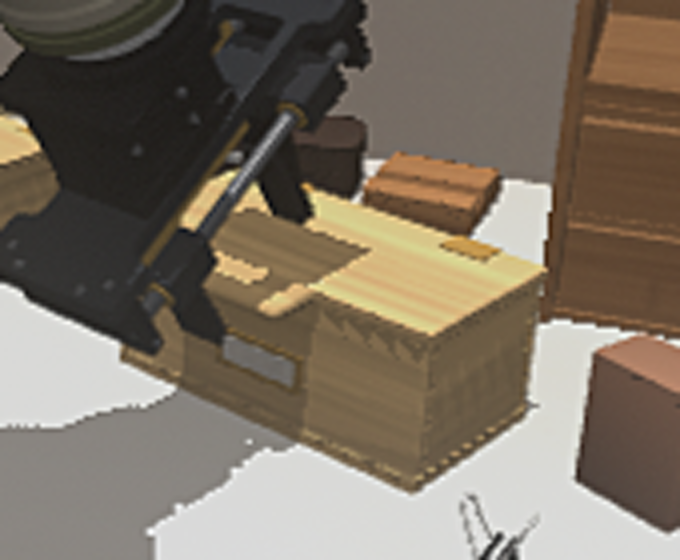

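The lid looks shut: its front-right corner is at (435,333), close to the predicted shut position of (433,326), and there is no finger load. I'll check the retreat path against the arm model.

```bash
python3 - <<'E'
from low import *
q=st.s["joint_positions"]; b,Rb=now()
def go(name,q,seq):
    T=[(b+Rb.apply(np.array(s[3:])*.04),Rb*R.from_rotvec(np.radians(5*np.array(s[:3])))) for s in seq]
    for t in T: q=Q(q,t,6); print(name,t[0].round(3),q,(err(q,t)[:3]*1000).round(1))
go("A",q,[(0,0,0,0,-.1,0),(0,0,0,0,-.1,-.4),(0,0,0,0,-.1,-.8),(1,0,0,0,1.2,-2.5),(2.2,0,0,0,3,-4)])
go("B",q,[(0,0,0,0,-.1,0),(.5,0,0,0,-.1,-.4),(1.5,0,0,0,-.1,-.8),(2,0,0,0,1.2,-2.5)])
E
```

```text
13.3333 0.06569869091291311 [ 1.12 -0.12 -1.    2.4  -0.84  0.32  0.98] [-0.   -0.01  0.01 -0.   -0.01  0.02 -0.  ] [-0.46 -0.49 -0.13]
A [ 0.48 -0.04  0.09] [ 1.11 -0.12 -0.99  2.41 -0.86  0.31  1.  ] [-0. -0.  0.]
A [ 0.47 -0.04  0.11] [ 1.09 -0.2  -0.94  2.42 -0.91  0.39  1.03] [-0. -0.  0.]
A [ 0.46 -0.04  0.12] [ 1.27 -0.33 -1.05  2.42 -1.06  0.52  1.15] [-0.  0. -0.]
A [ 0.47 -0.04  0.21] [ 1.33 -0.5  -0.99  2.25 -0.87  0.86  0.92] [-0.  0.  0.]
A [ 0.49 -0.04  0.3 ] [ 1.44 -0.48 -1.04  1.98 -0.69  1.12  0.73] [ 0. -0.  0.]
B [ 0.48 -0.04  0.09] [ 1.11 -0.12 -0.99  2.41 -0.86  0.31  1.  ] [-0. -0.  0.]
B [ 0.47 -0.04  0.11] [ 1.15 -0.2  -1.    2.39 -0.79  0.42  0.91] [0. 0. 0.]
B [ 0.46 -0.04  0.12] [ 1.23 -0.24 -1.06  2.33 -0.66  0.57  0.77] [0. 0. 0.]
B [ 0.47 -0.04  0.21] [ 1.23 -0.38 -0.96  2.18 -0.63  0.86  0.71] [-0.  0.  0.]
```

Emit:
drive_tool:
  series: [0,0,0,0,-0.1,0,0.5,0,0,0,0,-0.1,-0.2,0.5,0,0,0,0,-0.1,-0.4,0.5,0,0,0,0,-0.1,-0.6,0.5,0,0,0,0,-0.1,-0.8,0.5,0.2,0,0,0,0.15,-1.2,0.5,0.5,0,0,0,0.5,-1.7,0.5,1.0,0,0,0,1.2,-2.5,0.5,1.0,0,0,0,1.2,-2.5,0.5,1.0,0,0,0,1.2,-2.5,0.5]

```text
time: 14.17
ee_pos: [0.4696, -0.0401, 0.2088]
eef_rot: [0.635, 0.729, 0.192, 0.168]
ft_force: [-0.1, 0.5, -0.3]
width: 0.0655
grip_force: 0.0
```

```bash
python3 - <<'E'
from kin import *
import st,cv2
from bench import camera
S=cv2.cvtColor(camera("scene"),cv2.COLOR_RGB2BGR); T=cv2.cvtColor(camera("top"),cv2.COLOR_RGB2BGR)
cv2.imwrite("pics/s9.png",np.hstack([cv2.resize(S[140:320,250:450],(440,396)),T[60:260,200:460][:, :]if 0 else cv2.resize(T[80:260,230:390],(352,396))]))
# box outline motion since start, away from arm: front-right bottom corner patch
a=cv2.imread("pics/scene0.png")[255:295,340:380]; m=cv2.matchTemplate(S[245:305,330:390],a,cv2.TM_CCOEFF_NORMED); print(cv2.minMaxLoc(m)[1:])
for n,(x,y) in dict(carton=(425,268),clip=(383,298),bottle=(280,215)).items():
    a=cv2.imread("pics/scene0.png")[y-20:y+20,x-20:x+20]; m=cv2.matchTemplate(S[y-30:y+30,x-30:x+30],a,cv2.TM_CCOEFF_NORMED); print(n,cv2.minMaxLoc(m)[1:])
E
```

```text
14.1667 0.06553210415583816 [ 1.27 -0.47 -0.95  2.24 -0.83  0.84  0.89] [ 0.02  0.02 -0.04  0.08 -0.06 -0.02  0.05] [-0.13  0.48 -0.33]
(0.9995493292808533, (20, 20), (10, 10))
carton (0.9997830390930176, (0, 0), (10, 10))
clip (0.999760627746582, (0, 1), (10, 10))
bottle (0.9719509482383728, (20, 0), (10, 10))
```

View pics/s9.png

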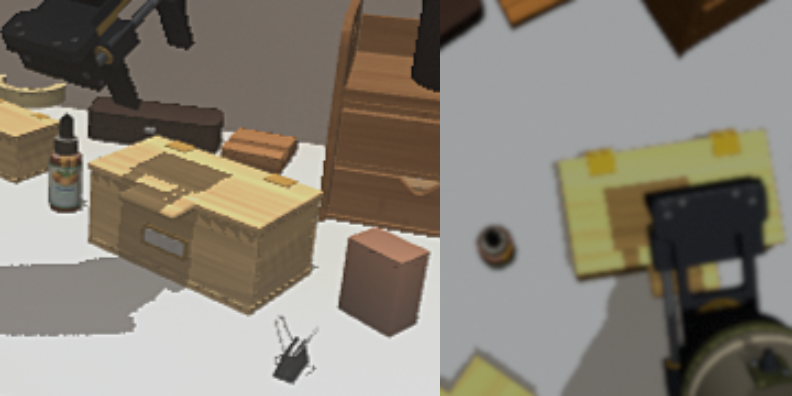

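The lid is shut flat on the box (about (205,185) in the crop). The box, carton, clip and bottle all match their starting pixels, and the hand is about 10 cm above the lid, touching nothing. Handing in.

```bash
python3 -c "
from bench import r
print(r.close_job())"
```

```text
the job is handed in; nothing more can be done
None
```

The lid was tipped forward, caught on the front finger, lowered until fully shut, and the hand taken away; the job was handed in at about 14 s of the 42 s. In the last picture the box, bottle, carton and clip matched their starting positions; the hand-in returned no verdict.

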